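Pack and lock the specimen case

TASK

Stand the jar with the orange cap upright in the open compartment of the specimen case and let go of it, then close the lid. Next fold the hasp down flat over the staple, and finally slide the locking pin along its guide through the staple's eye until its yellow block is fully home against the narrow part of the guide. Leave the other jars standing where they are.

Things in the scene. Friction and masses are not known exactly. Their poses are not given: they have to be found in the camera images.
- case: grey specimen case fixed on the table, 220 (x) x 202 (y) x 75 mm high; origin at the centre of its underside. Its +y part is an open compartment (inside x -104 to 104, y -20 to 95 mm). Its -y part (y -101 to -26) is a solid deck, top at 75 mm, with the staple (upright brass eye) and, on the -x side of that, a guide channel along x at y = -56 mm
- compartment (a point): centre of the compartment's floor (case x 0, y 37.5, z 6 mm); rim 75 mm above the table
- lid (a joint): white lid, 220 x 127 x 8 mm, hinged along the case's +y edge; rad, 0 = closed flat on the rim (its top then 83 mm above the table), grows as it opens, 1.57 = upright, 2.0 = leaning back at its stop; stiff hinge, stays where it is left
- lid_hinge (a point): middle of the lid's hinge axis (axis along the case's x; case x 0, y 101, z 79 mm)
- lid_edge (a point): middle of the lid's free edge, on its outer (upper) face, 127 mm from the hinge axis
- hasp (a joint): steel plate 40 wide, 64 long, 4 mm thick with a 14 x 34 mm slot, hinged to the lid's free edge at case x = 50 mm; rad relative to the lid, 0 = in line with the lid (lid closed: flat over the deck, top 81 mm above the table, the staple standing through the slot), grows as it folds up and back over the lid, stop at 2.6; stiff hinge, stays where left
- hasp_hinge (a point): middle of the hasp's hinge axis (along the case's x)
- hasp_tab (a point): centre of the red end tab (40 x 15 mm) of the hasp, on its upper face, 56.5 mm from the hasp's hinge axis
- eye (a point): centre of the hole in the staple: brass plate 24 mm wide (case y), 24 mm tall from the deck up to 99 mm above the table, 6 mm thick (case x), round hole 12 mm diameter, axis along the case's x; at case x 50, y -56, z 87 mm
- pin: loose locking pin lying in the guide channel: steel rod 8 mm diameter, 70 mm long, along its +x towards the eye, with an upright yellow block (12 x, 14 y, 34 z mm) at its rear. Origin under the middle of the block's front face, 83 mm above the table: the block fills x -12 to 0, z 0 to 34 mm; the rod's axis is at z 4.5 mm
- guide_stop (a point): floor of the aluminium guide channel where it narrows (case x 0, y -56, z 83 mm): behind it (case x -100 to 0) the walls are 17 mm apart, tops 95 mm above the table; ahead of it (x 0 to 25) 10.5 mm apart, tops 97 mm; the fully home pin has its block's front face against this step
- pin_tip (a point): end of the rod; 20 mm past the eye's centre when the pin is fully home
- pin_block_top (a point): centre of the top of the yellow block (117 mm above the table)
- jar_orange: clear specimen jar with an orange cap, upright on the table, 36 mm diameter, 60 mm tall; origin at the centre of its underside, z up
- jar_white: clear specimen jar with a white cap, upright on the table, 36 mm diameter, 60 mm tall; origin at the centre of its underside, z up; stays where it is
- jar_blue: clear specimen jar with a blue cap, upright on the table, 36 mm diameter, 60 mm tall; origin at the centre of its underside, z up; stays where it is
- jar_green: clear specimen jar with a green cap, upright on the table, 36 mm diameter, 60 mm tall; origin at the centre of its underside, z up; stays where it is
There are look-alikes about, which are no part of the job. What is shaped like the pin but green is not meant.

How it is judged:
By the outcome, as a careful person would: the job done as asked, in the order asked, and still so for the second after the job is handed in, with the robot touching nothing.
It also fails if it takes over 67 s, if anything falls off the work surface, if the arm or the gripper's body presses on something with over 40 N, if the wrist force passes 120 N, or if a joint passes its speed limit or range.

ROBOT

A 7-joint arm with a two-finger parallel gripper is mounted at the origin on the work surface. World frame = base frame: x ahead of the robot, y to its left, z up, the work surface at z = 0. Lengths are in m, angles in rad, forces in N, time in s.
With the tool pointing down it reaches from about 0.425 to 0.95 m from the base axis. Payload 4.7 kg.
Tool frame: the origin (TCP) lies between the finger pads; the fingertips stand 22 mm ahead of it and the grasp point (between the pads) lies 3 mm ahead of it; z points along the fingers, y is the direction in which the jaws open and shut (so a half turn about z gives the same grasp; the last joint's range is limited). The gripper opens to 87 mm and grips with 3 to 60 N. Pads are 19 mm wide; open, the fingers measure 117 mm over their backs; the gripper's body (75 mm by 190 mm) begins 51 mm behind the grasp point.
Start: joints at [1.072, 0.469, -0.049, 1.532, 0.024, 1.141, -0.082], TCP at [0.306, -0.602, 0.245] pointing down, gripper open.
Joint ranges: [-2.59, 2.59], [-0.33, 1.99], [-1.39, 1.29], [0.1, 2.45], [-1.04, 4.18], [0.21, 1.99], [-2.66, 2.66]. Speed limits (rad/s): [2.57, 2.57, 3.14, 3.14, 3.14, 3.14, 3.14].

INTERFACE

Orientations are given as a unit quaternion [w, x, y, z].
In Python, from cell import ctrl gives the robot as it stands.
- The arm moves only by the tool step_arm, never from a script. Its argument "increments" is text: rows parted by semicolons, each of 6 numbers parted by spaces: the shift along the tool's x, y, z in mm, then the turn, a rotation vector about the tool's x, y, z in degrees. A call has 1 to 5 rows; each row shifts and turns the pose as measured when the row begins, along the tool's axes as they then stand; what a row does not reach is not made up. A row lasts 1/12 s, in which the tool goes at most 41.7 mm and 7.16 degrees, less where a joint would pass 70% of its speed; a pose out of reach is approached as far as the arm can. A call is refused whole if a number of a shift passes 41.7 or a number of a turn 7.16, either way. A call with a gripper value outside its range is refused whole. "hand" is the closure, from -1 (fully open) to 1 (shut), so that 0 is half open, set as the call begins (left out, the last holds). The fingers move at their own pace and stop on an object; "newtons" is the grip in N (left out, the last holds). Time passes only in rows, so rows that do not move let the fingers close. It gives the time, the measured TCP pose, the force and the opening at its end, in the units of the state.
- ctrl.sense(): the state, without advancing time (a new reading comes with each control period).
- ctrl.capture(name): name is "side" or "top" or "wrist"; returns a dict with "frame" (400x640x3 uint8, red, green, blue), "range_z" (400x640 float32, m along the optical axis (not along the pixel's ray), 0 where there is no reading), "camera_matrix" (3x3 intrinsics, pixels), "k1" (the pictures are not rectified: a ray, as slopes to the right and down, at radius r is drawn at 1 + k1 r^2 times it, then the intrinsics apply), "eye" and "rotation" of the camera in the world; the wrist camera has in their place "mount" (4x4, takes a point from camera to tool coordinates, whose origin is the TCP and whose axes are the flange's). Camera axes: x right, y up, looking along -z (the intrinsics and any distortion apply to the point x, -y, -z); pixel columns grow to the right and rows downward; lengths in m; the calibration is good to about 2 mm. A picture is of the moment at which its call begins: read the wrist's pose just before it.
- ctrl.close_job(): hands the job in, once; it reports no verdict.
The state is a dict: "t": time; "joints": joint angles; "dq": joint speeds; "joint_torque": joint torques, N m; "tool_pos": TCP position; "ee_rot": TCP orientation; "wrist_force": force on the tool from outside, world axes, zero at the start; "wrist_torque": the same for the moment, N m; "width": finger opening in m.
Only numpy, scipy, OpenCV 4.12 (cv2) and the standard library are available. Lean on these libraries where they do the work, as an engineer would, in place of code of your own. Each camera call takes 0.05 s, during which the arm holds its last target. There are 200 camera calls.

## Working session

There is one attempt and no reset: what is moved stays moved. The work goes in short steps, Python scripts to look and compute and a tool call to move; the robot and the scene stay as the last step left them, time stands still between calls to the robot, and variables do not carry over. Pictures are saved under pics/ and viewed, about 8 in all and at most 12, crops included, and the job is handed in when it is done.

Besides the shell and the picture viewer there is one more tool, called after "Call:" by a JSON object that holds its "api" and its "payload", one argument or row to a line. step_arm: Moves the arm, as the interface text tells. Its arguments: {"type":"object","properties":{"increments":{"type":"string"},"hand":{"type":"number"},"newtons":{"type":"number"}},"required":["increments"]}

```bash
mkdir -p pics; ls
cat > h.py <<'E'
import numpy as np, cv2
from cell import ctrl
from scipy.spatial.transform import Rotation as R
def cap(n):
    s=ctrl.sense(); c=ctrl.capture(n); c['s']=s
    if 'mount' in c:
        T=np.eye(4); q=s['ee_rot']; T[:3,:3]=R.from_quat([q[1],q[2],q[3],q[0]]).as_matrix(); T[:3,3]=s['tool_pos']
        M=T@np.array(c['mount']); c['eye']=M[:3,3]; c['rotation']=M[:3,:3]
    np.save('pics/last_%s.npy'%n,{k:c[k] for k in('frame','range_z','camera_matrix','k1','eye','rotation')},allow_pickle=True)
    return c
def load(n): return np.load('pics/last_%s.npy'%n,allow_pickle=True).item()
def save(c,f,crop=None,k=1):
    im=c['frame'][:,:,::-1]
    if crop: u0,u1,v0,v1=crop; im=im[v0:v1,u0:u1]
    if k!=1: im=cv2.resize(im,None,fx=k,fy=k,interpolation=cv2.INTER_CUBIC)
    cv2.imwrite('pics/'+f,im)
def ray(c,u,v):
    K=np.array(c['camera_matrix']); k1=c['k1']
    p=cv2.undistortPoints(np.array([[[u,v]]],float),K,np.array([k1,0,0,0.]))[0,0]
    return np.asarray(c['rotation'])@np.array([p[0],-p[1],-1.])
def atz(c,u,v,z):
    d=ray(c,u,v); e=np.asarray(c['eye']); return e+d*(z-e[2])/d[2]
def dep(c,u,v,r=1):
    w=c['range_z'][int(v)-r:int(v)+r+1,int(u)-r:int(u)+r+1]; w=w[w>0]
    return np.asarray(c['eye'])+ray(c,u,v)*np.median(w) if w.size else None
def cloud(c):
    H,W=c['range_z'].shape; v,u=np.mgrid[:H,:W]; K=np.array(c['camera_matrix'])
    p=cv2.undistortPoints(np.stack([u,v],-1).reshape(-1,1,2).astype(float),K,np.array([c['k1'],0,0,0.])).reshape(H,W,2)
    d=np.stack([p[...,0],-p[...,1],-np.ones((H,W))],-1)*c['range_z'][...,None]
    P=d@np.asarray(c['rotation']).T+np.asarray(c['eye']); P[c['range_z']==0]=np.nan; return P
E
python3 - <<'E'
from h import *
print(ctrl.sense())
for n in('top','side'):
    c=cap(n); save(c,n+'1.png'); print(n,c['eye'],c['camera_matrix'],c['k1'])
E
```

```text
pics
{'t': 0.0, 'joints': array([ 1.07209957,  0.46942487, -0.04857709,  1.53368755,  0.02415058,
        1.14101845, -0.08231445]), 'dq': array([-1.52796481e-03,  8.02152149e-04, -1.69402578e-04, -1.65720433e-03,
       -5.85707171e-05, -1.48829781e-03, -4.29240889e-04]), 'joint_torque': array([ 4.07019434e-04, -5.07971478e+01, -8.01545265e-02, -2.36150301e+01,
       -6.12559053e-02,  3.79786966e-02,  1.65733513e-04]), 'tool_pos': array([ 0.3053107 , -0.60137672,  0.24351323]), 'ee_rot': array([-9.32110274e-04,  9.72534948e-01,  2.32754857e-01, -2.88195351e-04]), 'wrist_force': array([ 0.25815958, -0.12551252, -0.4436135 ]), 'wrist_torque': array([-0.0571944 , -0.01996243,  0.05696732]), 'width': 0.08734624805302446}
top [0.27206387 0.03132024 1.12957801] [[456.77014584   0.         323.98745053]
 [  0.         456.77014584 200.56848598]
 [  0.           0.           1.        ]] 0.013161297532727797
side [0.15955475 0.77684188 0.70196923] [[439.71128183   0.         323.61676589]
 [  0.         439.71128183 206.26542394]
 [  0.           0.           1.        ]] -0.07245005420828696
```

View pics/top1.png

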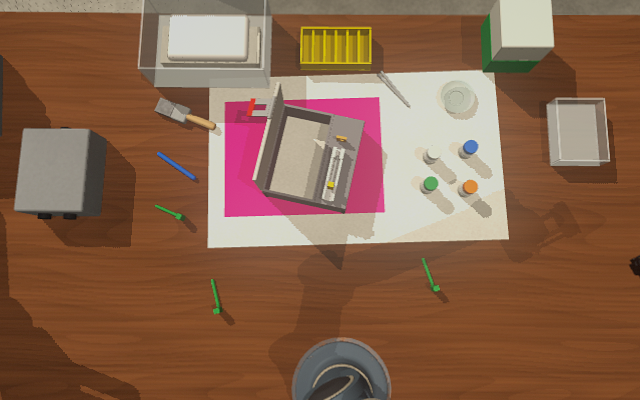

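View pics/side1.png

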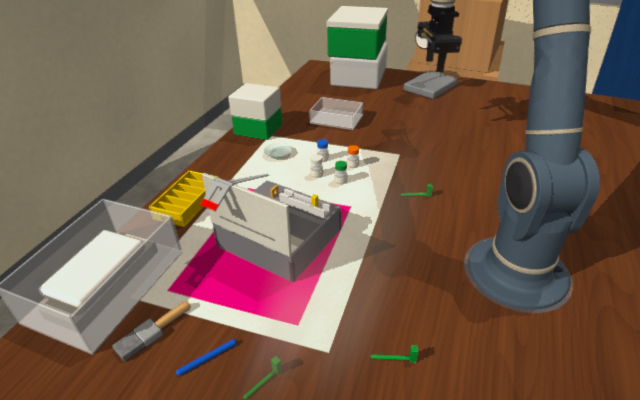

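Top view: jars white (432,156), blue (470,148), green (430,184), orange (470,187). The case is at about (310,150), with its pin block, which is yellow, at (331,184). The green pin-shaped things lie at (168,211), (215,297) and (430,275) and are not meant. I'll enlarge the case and the jars.

Run:
```python
from h import *
c=load('top'); save(c,'crop1.png',(235,385,75,225),4)
save(c,'cropj.png',(410,510,130,210),5)
for n,u,v in(('w',432,156),('b',470,148),('g',430,184),('o',470,187)): print(n,atz(c,u,v,.06),dep(c,u,v))
P=cloud(c)
# deck top points / rim
for n,u,v in (('floor',300,150),('deck',352,125),('block',331,184),('staple',341,138),('lid',268,140)): print(n,dep(c,u,v))
hsv=cv2.cvtColor(c['frame'],cv2.COLOR_RGB2HSV)
m=(hsv[...,0]>5)&(hsv[...,0]<18)&(hsv[...,1]>160)&(hsv[...,2]>150); ys,xs=np.nonzero(m[170:205,455:485]); print('orange px',xs.mean()+455,ys.mean()+170,len(xs),atz(c,xs.mean()+455,ys.mean()+170,.06))
```

```text
Traceback (most recent call last):
  File "h.py", line 22, in atz
    d=ray(c,u,v); e=np.asarray(c['eye']); return e+d*(z-e[2])/d[2]
  File "h.py", line 20, in ray
    return np.asarray(c['rotation'])@np.array([p[0],-p[1],-1.])
           ~~~~~~~~~~~~~~~~~~~~~~~~~^~~~~~~~~~~~~~~~~~~~~~~~~~~
ValueError: matmul: Input operand 1 has a mismatch in its core dimension 0, with gufunc signature (n?,k),(k,m?)->(n?,m?) (size 3 is different from 4)
```

View pics/crop1.png

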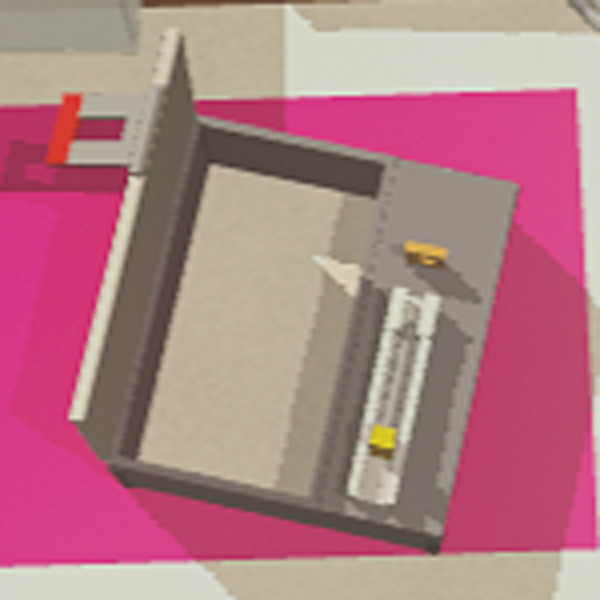

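View pics/cropj.png

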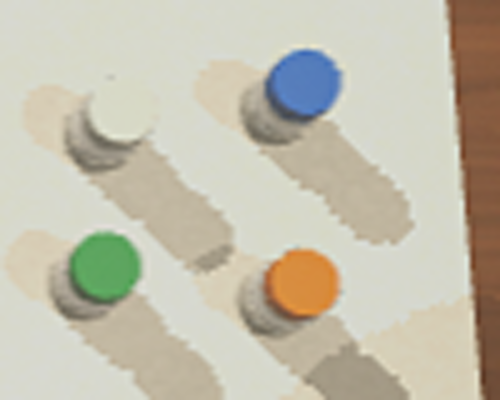

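The crops show case rim corners (crop px) near (517,186), (438,540), (200,118) and (112,462), the staple at (425,252) and the yellow block at (382,438). Orange cap is alone at full-frame (470.4,186.6); the neighbours are clearly white, blue and green. That confirms the target jar. The rotation is a quaternion, so I'll fix the helper.

```bash
cat > fix.py <<'E'
s=open('h.py').read()
s=s.replace("    np.save(","    else: q=c['rotation']; c['rotation']=R.from_quat([q[1],q[2],q[3],q[0]]).as_matrix()\n    np.save(")
open('h.py','w').write(s)
E
python3 fix.py
python3 - <<'E'
from h import *
c=cap('top'); cap('side')
for n,u,v in(('w',433.9,152),('b',471,146.8),('g',431,183.4),('o',470.4,186.6)): print(n,atz(c,u,v,.06),dep(c,u,v))
for n,u,v in (('floor',300,150),('deck',352,125),('block',330.5,184),('staple',341,138),('lid',268,140)): print(n,dep(c,u,v))
for n,z,u,v in (('+-',.075,517,186),('--',.075,438,540),('++',.075,200,118),('-+',.075,112,462),('staple',.099,425,246),('block',.117,383,433),('lid top a',.2,175,33),('lid top b',.2,75,417),('tab',.2,65,128)):
    print(n,atz(c,u/4+235-.5+.125,v/4+75-.5+.125,z), dep(c,u/4+235,v/4+75))
hs=cloud(c)
for n in('top','side'):
    cc=load(n);P=cloud(cc);f=cc['frame'].astype(int)
    m=(f[...,0]>160)&(f[...,1]<70)&(f[...,2]<60)
    q=P[m]; q=q[(q[:,2]>.05)&(q[:,1]<.4)]; print('red',n,len(q),np.nanmean(q,0),np.nanmin(q,0),np.nanmax(q,0))
print('sense',ctrl.sense()['t'])
E
```

```text
w [ 0.55825625 -0.21863816  0.06      ] [ 0.55792769 -0.2183512   0.06122793]
b [ 0.57188345 -0.30768219  0.06      ] [ 0.57153454 -0.30728768  0.06124471]
g [ 0.48142955 -0.20992815  0.06      ] [ 0.48123698 -0.20970626  0.06098377]
o [ 0.47463826 -0.30274983  0.06      ] [ 0.4744291  -0.3024049   0.06110437]
floor [0.57397336 0.10662456 0.00896594]
deck [ 0.61881204 -0.02117317  0.07552276]
block [0.46670972 0.02894452 0.11642773]
staple [0.57889314 0.00556877 0.10074972]
lid [0.55265757 0.16598065 0.16863828]
+- [ 0.62887033 -0.0496205   0.075     ] [ 0.62844325 -0.05063265  0.07351995]
-- [ 0.4142888  -0.00347555  0.075     ] [ 0.41663652 -0.00516514  0.05098577]
++ [0.66984472 0.1416252  0.075     ] [0.66961132 0.14088945 0.07312736]
-+ [0.45839128 0.18799947 0.075     ] [0.45747268 0.18706053 0.07519562]
staple [0.58393145 0.00584634 0.099     ] [0.58330743 0.00494298 0.09809749]
block [0.4691799  0.02925374 0.117     ] [0.46838919 0.02839822 0.11668101]
lid top a [0.67018324 0.14314899 0.2       ] [0.66649591 0.14152559 0.20666475]
lid top b [0.4598265  0.18943195 0.2       ] [0.45779381 0.18757487 0.20620028]
tab [0.61647642 0.2002984  0.2       ] [0.62258456 0.2028629  0.18124099]
red top 75 [0.62274535 0.20379176 0.18123296] [0.60320084 0.1966424  0.17498484] [0.64149487 0.21270106 0.18665036]
red side 111 [0.6222562  0.20500681 0.17858502] [0.60239479 0.19471905 0.17117371] [0.64231217 0.21411632 0.18231073]
sense 0.2
```

```bash
cat > case.py <<'E'
from h import *
from scipy.optimize import least_squares
def fit(n):
    c=load(n);P=cloud(c).reshape(-1,3)
    q=P[(P[:,2]>.069)&(P[:,2]<.081)&(abs(P[:,0]-.545)<.16)&(abs(P[:,1]-.07)<.16)][:,:2]
    def loc(p): a=p[2]; d=q-p[:2]; return np.c_[d[:,0]*np.cos(a)+d[:,1]*np.sin(a),-d[:,0]*np.sin(a)+d[:,1]*np.cos(a)]
    def cost(p):
        l=loc(p); return np.r_[np.clip(abs(l[:,0])-.110,0,.02),np.clip(abs(l[:,1])-.101,0,.02), # inside outline
          np.clip(np.minimum(np.minimum(.104-abs(l[:,0]),l[:,1]+.026),.095-l[:,1]),0,.02)]
    r=min((least_squares(cost,[.545,.07,a],x_scale=[.01,.01,.05]) for a in(-.2,-.23)),key=lambda r:r.cost)
    l=loc(r.x); print(n,r.x,np.degrees(r.x[2]),r.cost,len(q),l.min(0),l.max(0)); return r.x
if __name__=='__main__':
    for n in('top','side'): fit(n)
E
python3 case.py
```

```text
top [ 0.54449738  0.07357881 -0.21070878] -12.072723786728156 0.000677752736434729 2901 [-0.11052873 -0.1048842 ] [0.11097765 0.09818818]
side [ 0.54331887  0.07610373 -0.21770356] -12.47349531816304 0.0002792868572034067 1291 [-0.1115033 -0.1054074] [0.11235614 0.10360889]
```

Call:
{"api": "step_arm", "payload": {
  "increments": "0 0 0 0 0 -7.1; 0 0 0 0 0 -7.1; 0 0 0 0 0 -7.1; 0 0 0 0 0 -7.1; 0 0 0 0 0 -7.1",
  "hand": -0.3
}}

```text
t: 0.62
tool_pos: [0.3053, -0.6007, 0.2422]
ee_rot: [-0.002, 0.853, 0.523, -0.0]
wrist_force: [0.9, -0.3, -0.7]
width: 0.0619
```

```bash
cat > go.py <<'E'
import sys
from h import *
# usage: go.py w x y z [jaw_yaw_deg]  |  go.py c x y z(mm, case frame) [jaw yaw rel. to case]
C=(.545,.071,-12.2)
a=[float(v) for v in sys.argv[2:]]
s=ctrl.sense(); q=s['ee_rot']; M=R.from_quat([q[1],q[2],q[3],q[0]]).as_matrix(); p=s['tool_pos']
th=np.radians(C[2]); E=np.array([[np.cos(th),-np.sin(th),0],[np.sin(th),np.cos(th),0],[0,0,1]])
o=np.array([C[0],C[1],0])
t=np.array(a[:3]) if sys.argv[1]=='w' else o+E@np.array(a[:3])/1000
y=(a[3] if len(a)>3 else -12.2) + (C[2] if sys.argv[1]=='c' and len(a)>3 else 0)
y=np.radians(y); cur=np.arctan2(M[1,1],M[0,1])
y=cur+(y-cur+np.pi/2)%np.pi-np.pi/2
D=np.c_[[-np.sin(y),np.cos(y),0],[np.cos(y),np.sin(y),0],[0,0,-1]]
print('t',round(s['t'],2),'tcp',p.round(4),'case mm',(E.T@(p-o)*1000).round(1),'F',s['wrist_force'].round(1),'w',round(s['width'],4),'j',s['joints'].round(2))
print('tool shift mm',(M.T@(t-p)*1000).round(1),'turn',np.degrees(R.from_matrix(M.T@D).as_rotvec()).round(1))
E
python3 go.py w .4746 -.3027 .243 -12.2
```

```text
t 0.62 tcp [ 0.3053 -0.6007  0.2422] case mm [ -92.3 -707.1  242.2] F [ 0.9 -0.3 -0.7] w 0.0619 j [ 1.16  0.48 -0.18  1.53  0.09  1.15  0.49]
tool shift mm [ 3.423e+02  1.570e+01 -3.000e-01] turn [ -0.2  -0.1 -14.8]
```

Call:
{"api": "step_arm", "payload": {
  "increments": "0 0 0 0 0 -7.1; 0 0 0 0 0 -7.1; 40 12 10 0 0 0; 40 12 10 0 0 0; 40 12 10 0 0 0"
}}

```text
t: 1.03
tool_pos: [0.3582, -0.5021, 0.2116]
ee_rot: [0.001, 0.786, 0.619, -0.003]
wrist_force: [0.1, 0.7, -0.5]
width: 0.0567
```

Call:
{"api": "step_arm", "payload": {
  "increments": "40 12 10 0 0 0; 40 12 10 0 0 0; 40 12 10 0 0 0; 40 12 10 0 0 0; 0 0 0 0 0 0"
}}

```text
t: 1.45
tool_pos: [0.4436, -0.3498, 0.1692]
ee_rot: [-0.002, 0.783, 0.622, -0.001]
wrist_force: [0.7, 1.5, -1.0]
width: 0.0569
```

```bash
python3 go.py w .4746 -.3027 .130 -12.2
python3 - <<'E'
from h import *
c=cap('wrist'); save(c,'w1.png')
f=c['frame'].astype(int); P=cloud(c)
m=(f[...,0]>180)&(f[...,1]>80)&(f[...,1]<170)&(f[...,2]<90)&(P[...,2]>.03)&(P[...,2]<.075)
q=P[m]; print(m.sum(),np.median(q,0) if m.any() else None, q.min(0) if m.any() else '', q.max(0) if m.any() else '')
E
```

```text
t 1.45 tcp [ 0.4436 -0.3498  0.1692] case mm [ -10.2 -432.8  169.2] F [ 0.7  1.5 -1. ] w 0.0569 j [ 0.84  0.39 -0.32  1.86  0.15  0.92  0.22]
tool shift mm [52.9 19.8 39.1] turn [-0.3  0.  -0.9]
1526 [ 0.47330256 -0.30247617  0.06009183] [ 0.45728467 -0.31868144  0.05746751] [ 0.48908948 -0.2868444   0.06213213]
```

View pics/w1.png

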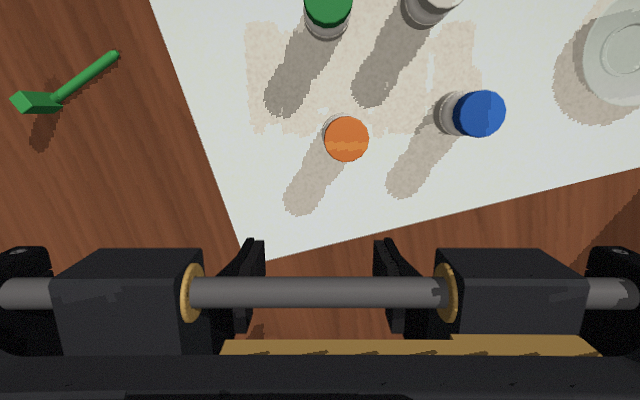

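The wrist picture shows the orange cap at (346,138), standing alone between the green (328,10) and blue (479,113) caps. The centre comes out at (0.473,-0.303), the height at 60 mm and the span at 32 mm, all as expected.

Call:
{"api": "step_arm", "payload": {
  "increments": "27 10 15 0 0 0; 26 9 15 0 0 0; 0 0 8 0 0 0; 0 0 0 0 0 0"
}}

```text
t: 1.83
tool_pos: [0.4725, -0.3099, 0.1312]
ee_rot: [0.002, 0.785, 0.619, -0.004]
wrist_force: [-0.7, -0.4, -0.1]
width: 0.0565
```

```bash
python3 go.py w .4733 -.3026 .045 -12.2
```

```text
t 1.83 tcp [ 0.4725 -0.3099  0.1312] case mm [   9.6 -387.6  131.2] F [-0.7 -0.4 -0.1] w 0.0565 j [ 0.75  0.44 -0.32  1.9   0.19  0.84  0.09]
tool shift mm [ 8.  -0.7 86.2] turn [-0.1  0.5 -1.3]
```

Call:
{"api": "step_arm", "payload": {
  "increments": "8 0 20 0 0 -1; 0 0 22 0 0 0; 0 0 22 0 0 0; 0 0 22 0 0 0; 0 0 0 0 0 0"
}}

```text
t: 2.25
tool_pos: [0.4731, -0.3133, 0.0459]
ee_rot: [0.006, 0.783, 0.622, -0.005]
wrist_force: [-0.6, -0.1, -0.3]
width: 0.0567
```

```bash
python3 go.py w .4733 -.3026 .045 -12.2
```

```text
t 2.25 tcp [ 0.4731 -0.3133  0.0459] case mm [  10.9 -390.8   45.9] F [-0.6 -0.1 -0.3] w 0.0567 j [ 0.71  0.56 -0.28  1.95  0.26  0.66  0.04]
tool shift mm [10.5 -2.2  0.7] turn [ 0.2  0.9 -0.9]
```

Call:
{"api": "step_arm", "payload": {
  "increments": "10 -2 0 0 1 0; 0 0 0 0 0 0; 0 0 0 0 0 0"
}}

```text
t: 2.5
tool_pos: [0.4727, -0.3064, 0.0478]
ee_rot: [0.001, 0.785, 0.62, 0.002]
wrist_force: [0.4, -0.2, 0.4]
width: 0.0568
```

```bash
python3 go.py w .4733 -.3026 .045 -12.2
```

```text
t 2.5 tcp [ 0.4727 -0.3064  0.0478] case mm [   9.  -384.2   47.8] F [ 0.4 -0.2  0.4] w 0.0568 j [ 0.72  0.55 -0.29  1.95  0.24  0.66  0.05]
tool shift mm [ 3.9 -0.3  2.8] turn [ 0.3 -0.1 -1.2]
```

Call:
{"api": "step_arm", "payload": {
  "increments": "4 0 2 0 0 0; 0 0 0 0 0 0"
}}

```text
t: 2.67
tool_pos: [0.4746, -0.3036, 0.0482]
ee_rot: [0.003, 0.785, 0.619, 0.003]
wrist_force: [-0.3, -0.4, -0.8]
width: 0.0566
```

Call:
{"api": "step_arm", "payload": {
  "increments": "0 0 0 0 0 0; 0 0 0 0 0 0; 0 0 0 0 0 0; 0 0 0 0 0 0",
  "hand": 1,
  "newtons": 20
}}

```text
t: 3.0
tool_pos: [0.4761, -0.3041, 0.0505]
ee_rot: [0.006, 0.785, 0.62, 0.003]
wrist_force: [0.3, -0.1, 0.3]
width: 0.0376
```

```bash
python3 go.py c 0 37.5 150 0
```

```text
t 3.0 tcp [ 0.4761 -0.3041  0.0505] case mm [  11.9 -381.1   50.5] F [ 0.3 -0.1  0.3] w 0.0376 j [ 0.72  0.55 -0.29  1.96  0.24  0.66  0.04]
tool shift mm [ 418.1  -19.6 -100.4] turn [ 0.7  0.1 -1.2]
```

Call:
{"api": "step_arm", "payload": {
  "increments": "0 0 0 0 0 0; 0 0 -30 0 0 0; 0 0 -35 0 0 0; 0 0 -35 0 0 0; 0 0 -35 0 0 0"
}}

```text
t: 3.42
tool_pos: [0.4689, -0.3003, 0.1805]
ee_rot: [-0.005, 0.784, 0.62, -0.0]
wrist_force: [0.2, -0.3, -0.3]
width: 0.033
```

```bash
python3 go.py c 0 37.5 180 0
```

```text
t 3.42 tcp [ 0.4689 -0.3003  0.1805] case mm [   4.1 -379.   180.5] F [ 0.2 -0.3 -0.3] w 0.033 j [ 0.77  0.37 -0.35  1.86  0.15  0.94  0.12]
tool shift mm [416.3 -12.4   3. ] turn [-0.5 -0.3 -1.1]
```

Run:
```python
from h import *
c=cap('wrist'); print(np.array(c['mount']).round(3)); save(c,'w2.png')
```

```text
[[ 0.     0.962  0.274  0.075]
 [ 1.    -0.    -0.    -0.002]
 [-0.     0.274 -0.962 -0.14 ]
 [ 0.     0.     0.     1.   ]]
```

Call:
{"api": "step_arm", "payload": {
  "increments": "35 -1 -15 0 0 -1; 41 -1 -15 0 0 0; 41 -1 0 0 0 0; 41 -1 0 0 0 0; 41 -1 0 0 0 0"
}}

```text
t: 3.88
tool_pos: [0.5133, -0.1149, 0.223]
ee_rot: [0.008, 0.787, 0.617, 0.002]
wrist_force: [0.8, -0.1, -1.0]
width: 0.0331
```

```bash
python3 go.py c 0 37.5 200 0
```

```text
t 3.88 tcp [ 0.5133 -0.1149  0.223 ] case mm [   8.3 -188.4  223. ] F [ 0.8 -0.1 -1. ] w 0.0331 j [ 0.5   0.27 -0.44  1.9   0.15  0.98 -0.25]
tool shift mm [225.8 -14.9  21.2] turn [ 0.9  0.4 -1.6]
```

Call:
{"api": "step_arm", "payload": {
  "increments": "40 -3 4 0 0 -1; 40 -3 4 0 0 0; 40 -3 0 0 0 0; 40 -3 0 0 0 0; 25 -2 0 0 0 0"
}}

```text
t: 4.3
tool_pos: [0.5411, 0.0798, 0.2131]
ee_rot: [0.009, 0.78, 0.626, 0.003]
wrist_force: [0.1, 1.5, -0.1]
width: 0.0331
```

```bash
python3 go.py c 0 12 190 0
```

```text
t 4.3 tcp [0.5411 0.0798 0.2131] case mm [ -5.7   7.8 213.1] F [ 0.1  1.5 -0.1] w 0.0331 j [ 0.19  0.33 -0.52  1.86  0.21  0.99 -0.64]
tool shift mm [ 4.4  5.2 23.1] turn [ 1.   0.3 -0.3]
```

Call:
{"api": "step_arm", "payload": {
  "increments": "4 5 10 1 6 0; 0 0 0 0 0 0"
}}

```text
t: 4.47
tool_pos: [0.5463, 0.0962, 0.2032]
ee_rot: [-0.034, 0.772, 0.633, 0.042]
wrist_force: [-1.2, -3.1, -1.9]
width: 0.0329
```

```bash
python3 go.py c 0 12 100 0
python3 - <<'E'
from h import *
c=cap('side'); save(c,'s2.png',(170,400,60,300),2.4)
c=cap('top')
E
python3 case.py
```

```text
t 4.47 tcp [0.5463 0.0962 0.2032] case mm [ -4.1  24.9 203.2] F [-1.2 -3.1 -1.9] w 0.0329 j [ 0.25  0.35 -0.56  1.87  0.11  0.92 -0.54]
tool shift mm [-24.    3.8 101.3] turn [ 0.  -6.2  0.9]
top [ 0.54403924  0.07290079 -0.22246098] -12.74607550143626 0.00016770233325091215 503 [-0.11102326 -0.1015557 ] [0.11156525 0.09704747]
side [ 0.54331604  0.07628314 -0.21689336] -12.427074118168006 0.0002616005215081214 1107 [-0.11135626 -0.10550194] [0.11221385 0.10378056]
```

View pics/s2.png

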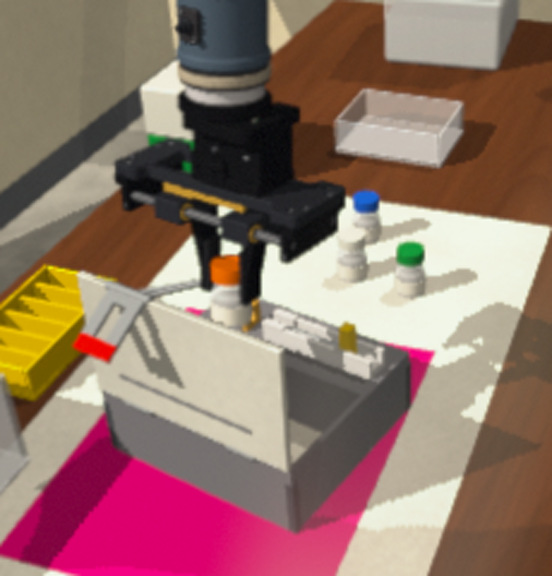

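The side picture shows the jar held by its cap at crop (228,285), above the compartment. The other three jars are untouched, and the lid and hasp (tab at 95,346) are unmoved.

Call:
{"api": "step_arm", "payload": {
  "increments": "-14 4 10 0 0 0; -4 0 30 0 0 0; -3 0 30 0 0 0; -3 0 30 0 0 0; 0 0 0 0 0 0"
}}

```text
t: 4.98
tool_pos: [0.55, 0.0763, 0.1008]
ee_rot: [-0.027, 0.773, 0.632, 0.042]
wrist_force: [-1.1, -0.8, -2.2]
width: 0.0328
```

```bash
python3 go.py c 0 14 60 0
```

```text
t 4.98 tcp [0.55   0.0763 0.1008] case mm [  3.7   6.3 100.8] F [-1.1 -0.8 -2.2] w 0.0328 j [ 0.22  0.48 -0.5   1.96  0.21  0.71 -0.58]
tool shift mm [ 3.7 -4.1 41.4] turn [ 0.6 -5.7  0.7]
```

Call:
{"api": "step_arm", "payload": {
  "increments": "6 -4 12 0 0 0; 2 0 12 0 0 0; 0 0 8 0 0 0; 0 0 0 0 0 0"
}}

```text
t: 5.32
tool_pos: [0.5496, 0.0821, 0.0688]
ee_rot: [-0.025, 0.776, 0.63, 0.041]
wrist_force: [0.2, -0.4, -1.3]
width: 0.0328
```

```bash
python3 go.py c 0 14 60 0
```

```text
t 5.32 tcp [0.5496 0.0821 0.0688] case mm [ 2.2 11.8 68.8] F [ 0.2 -0.4 -1.3] w 0.0328 j [ 0.18  0.53 -0.47  1.98  0.25  0.64 -0.63]
tool shift mm [ 1.4 -2.3  9. ] turn [ 0.7 -5.4  0.3]
```

Call:
{"api": "step_arm", "payload": {
  "increments": "2 -2 7 0 -3 0; 1 0 3 0 0 0; 0 0 0 0 0 0"
}}

```text
t: 5.57
tool_pos: [0.5509, 0.0839, 0.0608]
ee_rot: [-0.006, 0.777, 0.629, 0.021]
wrist_force: [0.0, -1.7, -0.0]
width: 0.0331
```

```bash
python3 go.py c 0 14 58 0
```

```text
t 5.57 tcp [0.5509 0.0839 0.0608] case mm [ 3.1 13.9 60.8] F [ 0.  -1.7 -0. ] w 0.0331 j [ 0.11  0.53 -0.42  1.97  0.3   0.66 -0.69]
tool shift mm [ 0.  -3.1  2.8] turn [ 1.  -2.3  0.1]
```

Call:
{"api": "step_arm", "payload": {
  "increments": "0 0 3 0 0 0; 0 0 2 0 0 0; 0 0 0 0 0 0"
}}

```text
t: 5.82
tool_pos: [0.5527, 0.0834, 0.0574]
ee_rot: [-0.006, 0.777, 0.628, 0.023]
wrist_force: [0.8, -0.2, -1.1]
width: 0.033
```

```bash
python3 go.py c 0 14 58 0
```

```text
t 5.82 tcp [0.5527 0.0834 0.0574] case mm [ 4.9 13.8 57.4] F [ 0.8 -0.2 -1.1] w 0.033 j [ 0.11  0.54 -0.41  1.98  0.3   0.65 -0.7 ]
tool shift mm [ 0.3 -4.9 -0.7] turn [ 1.2 -2.5  0.1]
```

Call:
{"api": "step_arm", "payload": {
  "increments": "0 0 3 0 0 0; 0 0 1 0 0 0"
}}

```text
t: 5.98
tool_pos: [0.5537, 0.0845, 0.0562]
ee_rot: [-0.006, 0.778, 0.628, 0.024]
wrist_force: [-4.2, -0.9, 6.7]
width: 0.033
```

Call:
{"api": "step_arm", "payload": {
  "increments": "0 0 0 0 0 0; 0 0 0 0 0 0; 0 0 0 0 0 0",
  "hand": -0.3
}}

```text
t: 6.23
tool_pos: [0.5544, 0.0838, 0.0575]
ee_rot: [-0.005, 0.778, 0.627, 0.026]
wrist_force: [0.6, 0.2, 0.4]
width: 0.0457
```

Call:
{"api": "step_arm", "payload": {
  "increments": "0 0 -20 0 0 0; -1 0 -30 0 0 0; -1 0 -40 0 0 0; -1 0 -40 0 0 0; -1 0 -40 0 0 0"
}}

```text
t: 6.65
tool_pos: [0.5426, 0.0707, 0.2228]
ee_rot: [-0.012, 0.778, 0.628, 0.017]
wrist_force: [0.6, 0.0, 0.4]
width: 0.0562
```

```bash
python3 go.py c -60 128 250 0
python3 - <<'E'
from h import *
c=cap('wrist'); save(c,'w3.png'); c=cap('top'); P=cloud(c);f=c['frame'].astype(int)
m=(f[...,0]>160)&(f[...,1]<70)&(f[...,2]<60)&(P[...,2]>.05)
print('red',m.sum(),np.nanmean(P[m],0))
E
```

```text
t 6.65 tcp [0.5426 0.0707 0.2228] case mm [ -2.3  -0.8 222.8] F [0.6 0.  0.4] w 0.0562 j [ 0.22  0.32 -0.51  1.85  0.14  0.99 -0.55]
tool shift mm [129.8 -57.7 -22.1] turn [ 0.1 -2.3 -0. ]
red 81 [0.62221158 0.20419771 0.18141863]
```

View pics/w3.png

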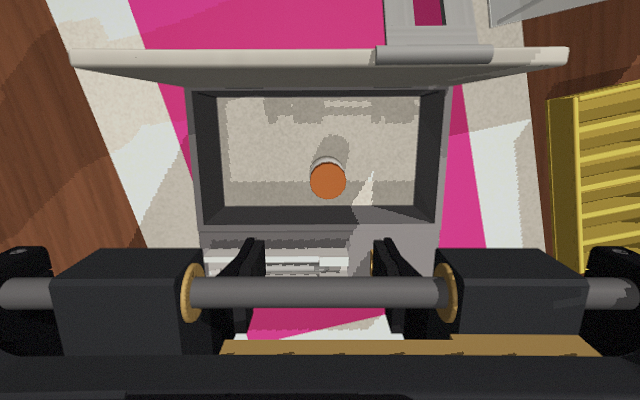

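The wrist picture shows the orange jar standing upright in the compartment at (328,180). The lid is upright, with its edge at row 55, and the hasp is on its far side at the right. Next I close the lid from behind.

Call:
{"api": "step_arm", "payload": {
  "increments": "10 -15 -30 0 -2 0; 30 -15 -10 0 0 0; 35 -15 0 0 0 0; 35 -10 0 0 0 0; 20 0 0 0 0 0",
  "hand": 1
}}

```text
t: 7.17
tool_pos: [0.5225, 0.2043, 0.2706]
ee_rot: [0.007, 0.785, 0.62, 0.009]
wrist_force: [-1.0, 0.3, 0.3]
width: 0.0309
```

```bash
python3 go.py c -60 130 205 0
python3 - <<'E'
from h import *
c=load('top'); P=cloud(c).reshape(-1,3)
th=np.radians(-12.2); E=np.array([[np.cos(th),-np.sin(th),0],[np.sin(th),np.cos(th),0],[0,0,1]])
L=(P-[.545,.071,0])@E
q=L[(L[:,2]>.1)&(L[:,2]<.24)&(L[:,0]>-.1)&(L[:,0]<-.03)&(L[:,1]>.08)&(L[:,1]<.13)]
for z in np.arange(.1,.22,.02):
    k=q[(q[:,2]>z)&(q[:,2]<z+.02)]; print(z.round(2),len(k),k[:,1].min().round(4) if len(k) else '',np.median(k[:,1]).round(4) if len(k) else '')
E
```

```text
t 7.17 tcp [0.5225 0.2043 0.2706] case mm [-50.1 125.5 270.6] F [-1.   0.3  0.3] w 0.0309 j [ 0.    0.3  -0.56  1.77  0.19  1.11 -0.86]
tool shift mm [  3.9 -11.5  65.4] turn [ 1.3 -0.3 -1.2]
0.1 43 0.0953 0.0961
0.12 40 0.0949 0.0953
0.14 50 0.0942 0.0947
0.16 47 0.0931 0.094
0.18 51 0.0929 0.0934
0.2 139 0.0923 0.0961
```

Call:
{"api": "step_arm", "payload": {
  "increments": "7 -8 10 0 0 -1; 0 0 25 0 0 0; 0 0 25 0 0 0; 0 0 8 0 0 0; 0 0 0 0 0 0"
}}

```text
t: 7.58
tool_pos: [0.5149, 0.2189, 0.1967]
ee_rot: [0.006, 0.775, 0.632, 0.01]
wrist_force: [0.2, -0.6, -0.6]
width: 0.0021
```

```bash
python3 go.py c -60 100 200 0
```

```text
t 7.58 tcp [0.5149 0.2189 0.1967] case mm [-60.6 138.2 196.7] F [ 0.2 -0.6 -0.6] w 0.0021 j [-0.04  0.37 -0.55  1.85  0.25  0.96 -0.91]
tool shift mm [-38.2   0.3  -3.6] turn [ 1.2 -0.5  0.6]
```

Call:
{"api": "step_arm", "payload": {
  "increments": "-18 0 0 0 0 0; -15 0 0 0 0 0; -14 0 1 0 0 0; -14 0 3 0 0 0; -12 0 4 0 0 0"
}}

```text
t: 8.0
tool_pos: [0.5, 0.1474, 0.1885]
ee_rot: [0.004, 0.774, 0.633, 0.012]
wrist_force: [-0.0, 1.9, -1.2]
width: 0.0
```

```bash
python3 go.py c -60 66 186 0
```

```text
t 8.0 tcp [0.5    0.1474 0.1885] case mm [-60.2  65.2 188.5] F [-0.   1.9 -1.2] w 0.0 j [ 0.09  0.32 -0.55  1.95  0.21  0.9  -0.77]
tool shift mm [0.8 0.1 2.5] turn [ 1.2 -0.8  0.7]
```

Call:
{"api": "step_arm", "payload": {
  "increments": "-11 0 7 1 0 1; -11 0 8 0 0 0; -9 0 9 0 0 0; -8 0 10 0 0 0; -6 0 11 0 0 0"
}}

```text
t: 8.42
tool_pos: [0.4918, 0.0978, 0.1417]
ee_rot: [-0.002, 0.782, 0.624, 0.008]
wrist_force: [-0.5, -0.1, 0.6]
width: 0.0005
```

```bash
python3 go.py c -60 22 135 0
```

```text
t 8.42 tcp [0.4918 0.0978 0.1417] case mm [-57.7  15.  141.7] F [-0.5 -0.1  0.6] w 0.0005 j [ 0.15  0.36 -0.52  2.03  0.23  0.8  -0.72]
tool shift mm [ 6.9 -2.4  6.8] turn [ 0.4 -0.9 -0.6]
```

Call:
{"api": "step_arm", "payload": {
  "increments": "0 0 10 0 0 0; 0 0 12 0 0 0; 0 0 12 0 0 0; 0 0 6 0 0 0"
}}

```text
t: 8.75
tool_pos: [0.4915, 0.0944, 0.1037]
ee_rot: [-0.001, 0.783, 0.622, 0.003]
wrist_force: [-33.6, -9.8, 120.8]
width: 0.0004
```

```bash
python3 go.py c -60 15 102 0
```

```text
t 8.75 tcp [0.4915 0.0944 0.1037] case mm [-57.2  11.5 103.7] F [-33.6  -9.8 120.8] w 0.0004 j [ 0.13  0.41 -0.49  2.06  0.28  0.73 -0.77]
tool shift mm [ 3.4 -2.9  1.7] turn [ 0.2 -0.3 -0.9]
```

The wrist reading was about 126 N at the end of that press, over the 120 N limit, because the last row overran. I'm backing off now and will press in much smaller steps from here.

Call:
{"api": "step_arm", "payload": {
  "increments": "0 0 -4 0 0 0; 0 0 -30 0 0 0; 0 0 -40 0 0 0; 0 0 -20 0 0 0; 0 0 0 0 0 0"
}}

```text
t: 9.17
tool_pos: [0.4916, 0.0953, 0.2026]
ee_rot: [0.0, 0.782, 0.623, 0.002]
wrist_force: [0.3, 0.1, -0.5]
width: 0.0003
```

```bash
python3 go.py c 50 45 200 0
python3 - <<'E'
from h import *
c=cap('top'); save(c,'t3.png',(235,385,75,225),4); P=cloud(c);f=c['frame'].astype(int)
th=np.radians(-12.2); E=np.array([[np.cos(th),-np.sin(th),0],[np.sin(th),np.cos(th),0],[0,0,1]])
for n in('top','side'):
  c=cap(n);P=cloud(c);f=c['frame'].astype(int);L=(P-[.545,.071,0])@E
  m=(f[...,0]>150)&(f[...,1]<75)&(f[...,2]<65)&(P[...,2]>.05)&(abs(L[...,0])<.15)&(abs(L[...,1])<.2)
  if m.any(): print('red',m.sum(),np.nanmean(L[m],0),np.nanmin(L[m],0),np.nanmax(L[m],0))
  for y in(-.015,.05,.09):
    k=(abs(L[...,0]-.085)<.012)&(abs(L[...,1]-y)<.008)&(L[...,2]<.12); print(y,k.sum(),np.nanmedian(L[k][:,2]))
E
```

```text
t 9.17 tcp [0.4916 0.0953 0.2026] case mm [-57.3  12.5 202.6] F [ 0.3  0.1 -0.5] w 0.0003 j [ 0.18  0.28 -0.54  1.97  0.17  0.94 -0.67]
tool shift mm [ 33.8 106.9   3.1] turn [ 0.2 -0.2 -0.7]
-0.015 47 0.08461032999399354
0.05 0 nan
0.09 0 nan
red 24 [0.045186   0.00793082 0.13171942] [0.02924689 0.00495682 0.12871028] [0.06315439 0.01087231 0.13555955]
-0.015 39 0.08206815760226716
0.05 44 0.08203776399118423
0.09 51 0.08196268672641804
  return np.nanmean(a, axis, out=out, keepdims=keepdims)
```

The lid reads flat (rim height 82–83 mm) and the hasp tab is at case y≈8, z≈132. I'll push it over from behind.

Call:
{"api": "step_arm", "payload": {
  "increments": "10 25 0 0 0 -0.7; 10 27 5 0 0 0; 10 27 5 0 0 0; 5 25 10 0 0 0; 0 0 10 0 0 0"
}}

```text
t: 9.73
tool_pos: [0.5961, 0.1044, 0.1559]
ee_rot: [-0.004, 0.778, 0.629, -0.009]
wrist_force: [0.8, -0.2, -0.2]
width: 0.0005
```

```bash
python3 go.py c 47 42 143 0
```

```text
t 9.73 tcp [0.5961 0.1044 0.1559] case mm [ 42.9  43.4 155.9] F [ 0.8 -0.2 -0.2] w 0.0005 j [ 0.12  0.5  -0.49  1.76  0.27  0.97 -0.69]
tool shift mm [-1.3  4.3 12.9] turn [-1.   0.5  0.1]
```

Call:
{"api": "step_arm", "payload": {
  "increments": "-8 4 13 -1 0 0; -12 0 0 0 0 0; -12 0 -2 0 0 0; -12 0 -3 0 0 0; -12 0 -2 0 0 0"
}}

```text
t: 10.15
tool_pos: [0.5812, 0.0484, 0.1386]
ee_rot: [-0.004, 0.775, 0.632, -0.011]
wrist_force: [0.5, 0.9, -0.3]
width: 0.0005
```

```bash
python3 go.py c 47 -14 151 0
```

```text
t 10.15 tcp [0.5812 0.0484 0.1386] case mm [ 40.1 -14.4 138.6] F [ 0.5  0.9 -0.3] w 0.0005 j [ 0.2   0.49 -0.48  1.83  0.28  0.92 -0.61]
tool shift mm [  0.2   6.6 -12.5] turn [-1.2  0.6  0.5]
```

Call:
{"api": "step_arm", "payload": {
  "increments": "-11 4 -2 -1 0 0; -11 3 -1 0 0 0; -11 0 1 0 0 0; -11 0 2 0 0 0; 0 0 0 0 0 0"
}}

```text
t: 10.57
tool_pos: [0.5781, -0.0065, 0.1426]
ee_rot: [0.006, 0.777, 0.629, -0.004]
wrist_force: [0.4, -0.2, 0.2]
width: 0.0007
```

```bash
python3 go.py c 47 -72 129 0
```

```text
t 10.57 tcp [ 0.5781 -0.0065  0.1426] case mm [ 48.8 -68.8 142.6] F [ 0.4 -0.2  0.2] w 0.0007 j [ 0.29  0.46 -0.47  1.85  0.28  0.89 -0.53]
tool shift mm [-3.  -1.8 13.6] turn [0.2 0.8 0.1]
```

Call:
{"api": "step_arm", "payload": {
  "increments": "-1 -1 6 0 0 0; 0 0 5 0 0 0; 0 0 4 0 0 0; 0 0 0 0 0 0"
}}

```text
t: 10.9
tool_pos: [0.577, -0.0088, 0.1267]
ee_rot: [0.006, 0.778, 0.628, -0.004]
wrist_force: [-0.2, 0.2, 0.9]
width: 0.0001
```

```bash
python3 go.py c 47 -70 126 0
python3 - <<'E'
from h import *
c=cap('side'); save(c,'s4.png',(190,350,130,250),5)
E
```

```text
t 10.9 tcp [ 0.577  -0.0088  0.1267] case mm [ 48.1 -71.2 126.7] F [-0.2  0.2  0.9] w 0.0001 j [ 0.29  0.48 -0.46  1.87  0.3   0.86 -0.54]
tool shift mm [ 1.2 -1.1  0.7] turn [0.3 0.8 0.1]
```

View pics/s4.png

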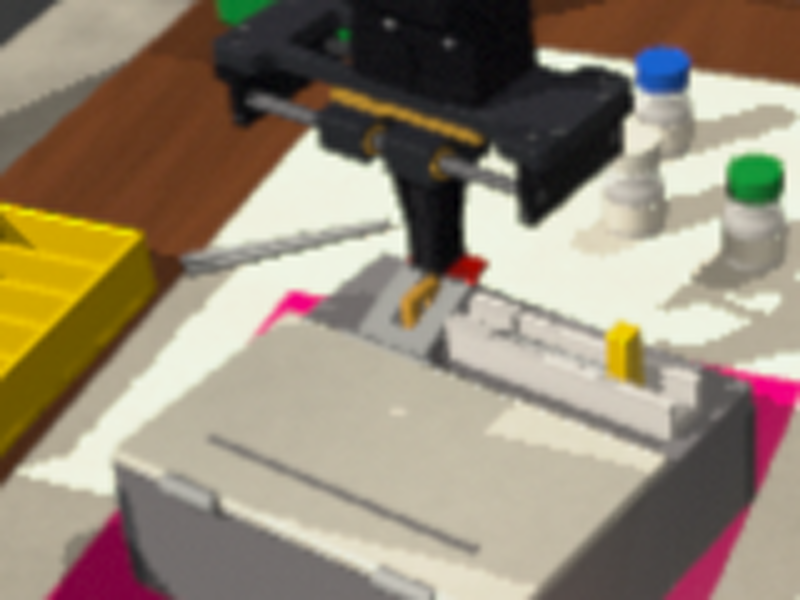

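The side crop shows the hasp nearly down. The staple (418,300) is coming through the slot, the red tab (467,270) is under the fingertips and the lid is flat. I'll shift outward over the tab and press in small steps.

Call:
{"api": "step_arm", "payload": {
  "increments": "0 0 -3 0 0 0; -8 0 0 0 0 0; -6 0 0 0 0 0; 0 0 8 0 0 0; 0 0 5 0 0 0"
}}

```text
t: 11.37
tool_pos: [0.575, -0.0216, 0.1175]
ee_rot: [0.007, 0.777, 0.63, -0.003]
wrist_force: [-0.1, 0.2, -0.2]
width: 0.0005
```

```bash
python3 go.py c 48 -84 104 0
```

```text
t 11.37 tcp [ 0.575  -0.0216  0.1175] case mm [ 48.9 -84.2 117.5] F [-0.1  0.2 -0.2] w 0.0005 j [ 0.3   0.49 -0.46  1.88  0.3   0.84 -0.52]
tool shift mm [ 0.3 -0.9 13.5] turn [0.4 0.7 0.3]
```

Call:
{"api": "step_arm", "payload": {
  "increments": "-1 0 4 0 0 0; 0 0 3 0 0 0; 0 0 2 0 0 0; 0 0 0 0 0 0"
}}

```text
t: 11.7
tool_pos: [0.5739, -0.0232, 0.1057]
ee_rot: [0.006, 0.777, 0.63, -0.004]
wrist_force: [0.6, -0.0, 0.7]
width: 0.0004
```

Call:
{"api": "step_arm", "payload": {
  "increments": "0 0 2 0 0 0; 0 0 0 0 0 0"
}}

```text
t: 11.87
tool_pos: [0.5741, -0.0231, 0.1035]
ee_rot: [0.006, 0.777, 0.63, -0.004]
wrist_force: [-0.1, -0.3, -0.1]
width: 0.0003
```

```bash
python3 go.py c 48 -84 104 0
```

```text
t 11.87 tcp [ 0.5741 -0.0231  0.1035] case mm [ 48.3 -85.8 103.5] F [-0.1 -0.3 -0.1] w 0.0003 j [ 0.3   0.51 -0.45  1.89  0.31  0.81 -0.53]
tool shift mm [ 1.8 -0.3 -0.5] turn [0.2 0.8 0.3]
```

Call:
{"api": "step_arm", "payload": {
  "increments": "0 0 1 0 0 0; 0 0 0 0 0 0"
}}

```text
t: 12.03
tool_pos: [0.5743, -0.023, 0.1034]
ee_rot: [0.006, 0.777, 0.63, -0.004]
wrist_force: [-1.1, 0.3, 1.9]
width: 0.0004
```

Call:
{"api": "step_arm", "payload": {
  "increments": "0 0 1 0 0 0; 0 0 0 0 0 0"
}}

```text
t: 12.2
tool_pos: [0.5743, -0.023, 0.1034]
ee_rot: [0.006, 0.777, 0.63, -0.004]
wrist_force: [-1.7, 0.2, 2.5]
width: 0.0002
```

Call:
{"api": "step_arm", "payload": {
  "increments": "0 0 2 0 0 0; 0 0 0 0 0 0"
}}

```text
t: 12.37
tool_pos: [0.5745, -0.0229, 0.1033]
ee_rot: [0.007, 0.777, 0.63, -0.004]
wrist_force: [-3.2, -1.1, 3.8]
width: 0.0001
```

Call:
{"api": "step_arm", "payload": {
  "increments": "0 0 2 0 0 0"
}}

```text
t: 12.45
tool_pos: [0.5747, -0.0229, 0.1025]
ee_rot: [0.007, 0.777, 0.63, -0.004]
wrist_force: [-4.1, -1.0, 16.4]
width: 0.0004
```

Call:
{"api": "step_arm", "payload": {
  "increments": "0 0 -4 0 0 0; 0 0 -30 0 0 -7.1; 0 0 -30 0 0 -7.1; 0 0 -20 0 0 -7.1; 0 0 0 0 0 -7.1",
  "hand": -0.3
}}

```text
t: 12.87
tool_pos: [0.5738, -0.0203, 0.1881]
ee_rot: [0.005, 0.595, 0.804, -0.006]
wrist_force: [0.8, 0.3, -0.1]
width: 0.0259
```

Call:
{"api": "step_arm", "payload": {
  "increments": "0 0 0 0 0 -7.1; 0 0 0 0 0 -7.1; 0 0 0 0 0 -7.1; 0 0 0 0 0 -7.1; 0 0 0 0 0 -7.1"
}}

```text
t: 13.28
tool_pos: [0.5751, -0.0195, 0.1897]
ee_rot: [0.005, 0.319, 0.948, -0.006]
wrist_force: [0.4, 0.4, 1.0]
width: 0.0542
```

Call:
{"api": "step_arm", "payload": {
  "increments": "0 0 0 0 0 -7.1; 0 0 0 0 0 -7.1; 0 0 0 0 0 -7.1; 0 0 0 0 0 -4; 0 0 0 0 0 0"
}}

```text
t: 13.7
tool_pos: [0.5749, -0.0192, 0.188]
ee_rot: [0.004, 0.099, 0.995, -0.006]
wrist_force: [-0.3, -0.3, 0.6]
width: 0.0565
```

```bash
python3 go.py c -70 -56 190 90
```

```text
t 13.7 tcp [ 0.5749 -0.0192  0.188 ] case mm [ 48.3 -81.8 188. ] F [-0.3 -0.3  0.6] w 0.0565 j [ 0.59  0.5  -0.86  1.81  0.45  1.04  0.93]
tool shift mm [117.9  27.6  -3.4] turn [-0.7  0.5  0.9]
```

Run:
```python
from h import *
c=cap('wrist'); save(c,'w5.png')
f=c['frame'].astype(int);P=cloud(c)
th=np.radians(-12.2); E=np.array([[np.cos(th),-np.sin(th),0],[np.sin(th),np.cos(th),0],[0,0,1]]); L=(P-[.545,.071,0])@E*1000
y=(f[...,0]>150)&(f[...,1]>120)&(f[...,2]<70)&(L[...,2]>110)&(L[...,2]<122)
q=L[y]; print('block top',y.sum(),np.median(q,0),q.min(0),q.max(0)) if y.any() else print('no')
r=(f[...,0]>120)&(f[...,1]<75)&(f[...,2]<65)&(L[...,2]>60)&(abs(L[...,0])<110)
q=L[r]; print('tab',r.sum(),np.median(q,0),np.percentile(q,[2,98],0)) if r.any() else print('no')
s=(abs(L[...,0]-50)<10)&(abs(L[...,1]+56)<18)&(L[...,2]>93)&(L[...,2]<102); q=L[s]; print('staple',s.sum(),np.median(q,0),q.min(0),q.max(0)) if s.any() else 0
```

```text
block top 49 [-65.46981227 -57.85945638 116.49666835] [-75.58459133 -64.35362479 115.36720529] [-64.27258798 -51.14468054 118.1874172 ]
tab 918 [ 47.40909713 -83.80406979  81.16030222] [[ 27.29305668 -90.90231311  79.73196762]
 [ 65.77514119 -76.24615202  82.44502831]]
staple 362 [ 45.78512042 -57.16952997  98.98361183] [ 43.32337059 -68.83247964  93.07564057] [ 49.91488512 -44.97688522 101.07113486]
```

View pics/w5.png

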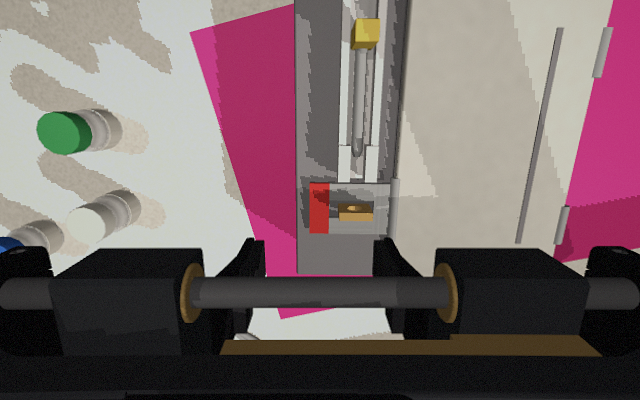

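The wrist picture shows the hasp flat: red tab at (319,208), z 81 mm, with the staple (355,212) standing through the slot. The yellow block is at (367,33), with its rod pointing at the eye. The staple reads about 3 mm short in x, so I shift the case origin to match and go to the block.

```bash
sed -i 's/^C=.*/C=(.5418,.0706,-12.2)/' go.py; python3 go.py c -66.5 -57 150 90
```

```text
t 13.75 tcp [ 0.5748 -0.0193  0.188 ] case mm [ 51.3 -80.9 188. ] F [-0.2  0.2 -0.7] w 0.0564 j [ 0.59  0.5  -0.86  1.81  0.45  1.04  0.93]
tool shift mm [117.8  25.8  36.6] turn [-0.7  0.5  0.7]
```

Call:
{"api": "step_arm", "payload": {
  "increments": "30 7 0 -0.7 0 1; 30 7 0 0 0 0; 30 7 10 0 0 0; 25 4 10 0 0 0; 0 0 10 0 0 0"
}}

```text
t: 14.17
tool_pos: [0.4672, 0.0314, 0.1562]
ee_rot: [0.007, 0.117, 0.993, 0.002]
wrist_force: [-1.1, -0.9, -0.5]
width: 0.0564
```

```bash
python3 go.py c -66.5 -56.5 123 90
```

```text
t 14.17 tcp [0.4672 0.0314 0.1562] case mm [-64.7 -54.  156.2] F [-1.1 -0.9 -0.5] w 0.0564 j [ 0.6   0.37 -0.91  2.07  0.39  0.86  0.8 ]
tool shift mm [ 2.2 -2.7 33.2] turn [ 0.3  0.8 -1.2]
```

Call:
{"api": "step_arm", "payload": {
  "increments": "2 -3 12 0 0.8 -1.2; 0 0 12 0 0 0; 0 0 5 0 0 0; 0 0 0 0 0 0"
}}

```text
t: 14.5
tool_pos: [0.4647, 0.028, 0.1234]
ee_rot: [-0.001, 0.108, 0.994, 0.002]
wrist_force: [-0.3, 0.0, 0.7]
width: 0.0566
```

```bash
python3 go.py c -67 -56.5 123 90
```

```text
t 14.5 tcp [0.4647 0.028  0.1234] case mm [-66.3 -57.9 123.4] F [-0.3  0.   0.7] w 0.0566 j [ 0.57  0.43 -0.87  2.1   0.45  0.81  0.78]
tool shift mm [0.7 1.4 0.4] turn [ 0.2 -0.1 -0.2]
```

Aligned to within about 1 mm and 0.2°. Closing gently.

Call:
{"api": "step_arm", "payload": {
  "increments": "1 1 0 0 0 0; 0 0 0 0 0 0; 0 0 0 0 0 0; 0 0 0 0 0 0; 0 0 0 0 0 0",
  "hand": 1,
  "newtons": 8
}}

```text
t: 14.92
tool_pos: [0.467, 0.0292, 0.1235]
ee_rot: [0.0, 0.109, 0.994, 0.003]
wrist_force: [0.1, 0.0, -0.1]
width: 0.0311
```

Call:
{"api": "step_arm", "payload": {
  "increments": "0 0 0 0 0 0; 0 0 0 0 0 0"
}}

```text
t: 15.08
tool_pos: [0.4675, 0.0292, 0.124]
ee_rot: [0.001, 0.11, 0.994, 0.003]
wrist_force: [-0.8, 0.2, -0.2]
width: 0.018
```

```bash
python3 go.py c -6 -56 124 90
```

```text
t 15.08 tcp [0.4675 0.0292 0.124 ] case mm [-63.8 -56.2 124. ] F [-0.8  0.2 -0.2] w 0.018 j [ 0.57  0.43 -0.87  2.1   0.45  0.81  0.77]
tool shift mm [-57.8   0.6   0. ] turn [ 0.4  0.  -0.4]
```

Call:
{"api": "step_arm", "payload": {
  "increments": "2 0 0 0 0 0; 0 0 0 0 0 0; 0 0 0 0 0 0"
}}

```text
t: 15.33
tool_pos: [0.4654, 0.0295, 0.1243]
ee_rot: [0.001, 0.11, 0.994, 0.003]
wrist_force: [-0.5, 0.5, -0.5]
width: 0.0139
```

Call:
{"api": "step_arm", "payload": {
  "increments": "-5 0 0 0 0 0; -6 0 0 0 0 0; -6 0 0 0 0 0; -6 0 0 0 0 0; 0 0 0 0 0 0"
}}

```text
t: 15.75
tool_pos: [0.4904, 0.0237, 0.1243]
ee_rot: [0.001, 0.11, 0.994, 0.003]
wrist_force: [-0.3, -1.0, 0.6]
width: 0.0137
```

```bash
python3 go.py c -6 -56 124 90
```

```text
t 15.75 tcp [0.4904 0.0237 0.1243] case mm [-40.3 -56.7 124.3] F [-0.3 -1.   0.6] w 0.0137 j [ 0.56  0.46 -0.86  2.05  0.46  0.83  0.78]
tool shift mm [-34.3   1.    0.4] turn [ 0.4  0.1 -0.4]
```

Call:
{"api": "step_arm", "payload": {
  "increments": "-5 0.5 0 0 0 0; -5 0 0 0 0 0; -5 0 0 0 0 0; -4 0 0 0 0 0; 0 0 0 0 0 0"
}}

```text
t: 16.17
tool_pos: [0.5115, 0.0197, 0.1242]
ee_rot: [0.001, 0.11, 0.994, 0.003]
wrist_force: [-0.9, -0.5, 0.3]
width: 0.014
```

```bash
python3 go.py c -6 -56 124 90
```

```text
t 16.17 tcp [0.5115 0.0197 0.1242] case mm [-18.9 -56.2 124.2] F [-0.9 -0.5  0.3] w 0.014 j [ 0.54  0.49 -0.84  2.    0.48  0.85  0.79]
tool shift mm [-12.9   0.3   0.2] turn [ 0.4  0.1 -0.4]
```

Tip is through the eye's plane with no resistance. Now the last 13 mm, in small steps until it stops.

Call:
{"api": "step_arm", "payload": {
  "increments": "-4 0 0 0 0 0; -3 0 0 0 0 0; -2 0 0 0 0 0; 0 0 0 0 0 0"
}}

```text
t: 16.5
tool_pos: [0.5211, 0.0176, 0.1242]
ee_rot: [0.001, 0.11, 0.994, 0.003]
wrist_force: [-0.8, 0.2, -0.3]
width: 0.0138
```

Call:
{"api": "step_arm", "payload": {
  "increments": "-2 0 0 0 0 0; -2 0 0 0 0 0"
}}

```text
t: 16.67
tool_pos: [0.5247, 0.0168, 0.1242]
ee_rot: [0.0, 0.11, 0.994, 0.003]
wrist_force: [-0.1, -0.9, 0.0]
width: 0.0141
```

Call:
{"api": "step_arm", "payload": {
  "increments": "-2 0 0 0 0 0; -1 0 0 0 0 0"
}}

```text
t: 16.83
tool_pos: [0.5273, 0.0163, 0.1242]
ee_rot: [-0.0, 0.11, 0.994, 0.003]
wrist_force: [-3.3, 0.2, 4.0]
width: 0.0136
```

```bash
python3 go.py c -6 -56 124 90
```

```text
t 16.83 tcp [0.5273 0.0163 0.1242] case mm [ -2.7 -56.2 124.2] F [-3.3  0.2  4. ] w 0.0136 j [ 0.54  0.51 -0.83  1.97  0.48  0.87  0.8 ]
tool shift mm [3.3 0.2 0.2] turn [ 0.3 -0.1 -0.4]
```

Call:
{"api": "step_arm", "payload": {
  "increments": "-1.5 0 0 0 0 0; -1.5 0 0 0 0 0",
  "newtons": 20
}}

```text
t: 17.0
tool_pos: [0.5275, 0.0163, 0.1242]
ee_rot: [-0.004, 0.11, 0.994, 0.002]
wrist_force: [-5.0, -0.2, 5.4]
width: 0.0138
```

Call:
{"api": "step_arm", "payload": {
  "increments": "-2 0 0 0 0 0; -2 0 0 0 0 0"
}}

```text
t: 17.17
tool_pos: [0.5277, 0.0163, 0.1242]
ee_rot: [-0.008, 0.109, 0.994, 0.001]
wrist_force: [-6.1, 0.3, 5.9]
width: 0.0137
```

```bash
python3 go.py c -6 -56 124 90
python3 - <<'E'
from h import *
c=cap('side'); save(c,'s6.png',(230,350,150,240),6)
E
```

```text
t 17.17 tcp [0.5277 0.0163 0.1242] case mm [ -2.3 -56.  124.2] F [-6.1  0.3  5.9] w 0.0137 j [ 0.53  0.52 -0.83  1.96  0.48  0.89  0.8 ]
tool shift mm [3.7 0.  0.2] turn [ 0.  -0.9 -0.3]
```

View pics/s6.png

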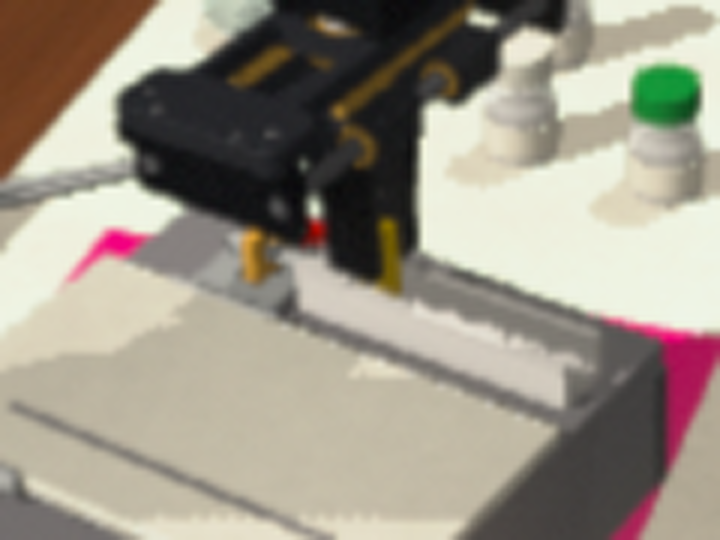

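The side crop shows the block (390,255) at the fingers, by the narrow part of the guide. Travel was 63 mm and resistance has built up, so it is stopped. I'll release and check.

Call:
{"api": "step_arm", "payload": {
  "increments": "0 0 0 0 0 0; 0 0 0 0 0 0; 0 0 0 0 0 0",
  "hand": -0.3
}}

```text
t: 17.47
tool_pos: [0.5283, 0.0164, 0.1242]
ee_rot: [-0.007, 0.109, 0.994, 0.001]
wrist_force: [0.0, -0.8, -0.1]
width: 0.0267
```

Call:
{"api": "step_arm", "payload": {
  "increments": "0 0 -15 0 0 0; 0 0 -30 0 0 0; 10 0 -30 0 0 0; 20 0 -20 0 0 0; 0 0 0 0 0 0"
}}

```text
t: 17.88
tool_pos: [0.5011, 0.0219, 0.2215]
ee_rot: [-0.008, 0.109, 0.994, 0.002]
wrist_force: [0.1, -0.4, -1.2]
width: 0.0541
```

```bash
python3 go.py c -6 -56 124 90
python3 - <<'E'
from h import *
c=cap('wrist'); save(c,'w7.png')
f=c['frame'].astype(int);P=cloud(c)
th=np.radians(-12.2); E=np.array([[np.cos(th),-np.sin(th),0],[np.sin(th),np.cos(th),0],[0,0,1]]); L=(P-[.5418,.0706,0])@E*1000
def st(n,m):
    q=L[m]; print(n,m.sum(),*( [np.median(q,0).round(1),q.min(0).round(1),q.max(0).round(1)] if m.any() else []))
st('block',(f[...,0]>110)&(f[...,1]>90)&(f[...,2]<70)&(L[...,2]>110)&(L[...,2]<122)&(abs(L[...,1]+56)<15))
st('tab',(f[...,0]>120)&(f[...,1]<75)&(f[...,2]<65)&(L[...,2]>60)&(abs(L[...,0])<110))
st('staple',(abs(L[...,0]-50)<12)&(abs(L[...,1]+56)<18)&(L[...,2]>93)&(L[...,2]<102))
st('rod past eye',(L[...,0]>54)&(L[...,0]<85)&(abs(L[...,1]+56)<5)&(L[...,2]>86)&(L[...,2]<96))
st('narrow wall',(L[...,0]>-10)&(L[...,0]<35)&(abs(L[...,1]+56)<15)&(L[...,2]>96)&(L[...,2]<99))
E
```

```text
t 17.88 tcp [0.5011 0.0219 0.2215] case mm [-29.5 -56.2 221.5] F [ 0.1 -0.4 -1.2] w 0.0541 j [ 0.64  0.36 -0.94  1.92  0.32  1.05  0.92]
tool shift mm [-25.    0.   97.1] turn [ 0.1 -0.9 -0.3]
block 31 [-11.1 -59.2 117.4] [-11.7 -63.2 111.7] [ -0.4 -49.8 118.3]
tab 163 [ 34.6 -81.8  81.1] [-63.1 -89.3  79.5] [ 39.7 -65.6 283. ]
staple 0
rod past eye 3 [ 68.9 -56.4  88.5] [ 68.7 -57.3  88.2] [ 69.1 -55.5  88.8]
narrow wall 480 [ 13.1 -50.2  97.1] [ -9.6 -69.5  96. ] [ 25.1 -42.4  98.8]
```

View pics/w7.png

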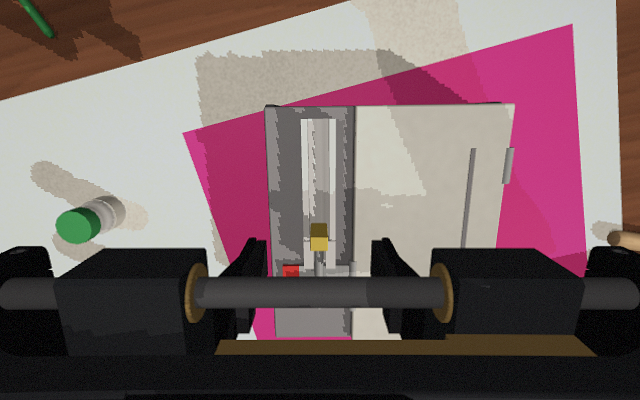

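The wrist picture shows the yellow block (319,237) against the narrow part of the guide. Its front face is at case x≈0, the rod tip is at x≈69–70 beyond the staple, and the tab is flat at z 81 mm. One last numeric check of the jars and lid, then I hand in.

Run:
```python
from h import *
c=cap('top'); save(c,'t9.png')
for n,u,v in(('w',433.9,152),('b',471,146.8),('g',431,183.4)): print(n,dep(c,u,v).round(3),c['frame'][int(v),int(u)])
th=np.radians(-12.2); E=np.array([[np.cos(th),-np.sin(th),0],[np.sin(th),np.cos(th),0],[0,0,1]])
s=cap('side'); L=(cloud(s)-[.5418,.0706,0])@E*1000
for x in(-90,0,90):
  for y in(-18,40,90):
    k=(abs(L[...,0]-x)<8)&(abs(L[...,1]-y)<6)&(L[...,2]<130); print(x,y,k.sum(),np.median(L[k][:,2]).round(1) if k.any() else '')
print(ctrl.sense()['wrist_force'].round(1), ctrl.sense()['t']); print(ctrl.close_job())
```

```text
w [ 0.558 -0.218  0.061] [214 216 198]
b [ 0.572 -0.308  0.059] [ 85 124 187]
g [ 0.366 -0.077  0.649] [ 95 100  99]
-90 -18 23 81.9
-90 40 28 81.5
-90 90 30 81.9
0 -18 22 81.8
0 40 26 82.7
0 90 24 81.8
90 -18 19 81.1
90 40 20 81.7
90 90 25 81.8
[-0.2 -0.1  0.3] 18.0333
the job is handed in; nothing more can be done
None
```

All the steps were done in the order asked and handed in at 18.0 s. However, the wrist force went over its 120 N limit once, so the job may be judged a failure.

**Limit exceeded:** pressing the lid shut gave one reading of [-33.6, -9.8, 120.8] N, about 126 N in total, on the fingertips. I backed off at once. After that I pressed in smaller steps, and the highest reading was about 17 N.

**What was done:** I stood the orange-capped jar in the compartment, let go and closed the lid. Then I folded the hasp over the staple and slid the pin home.

**Last checks:**
- **Lid:** its top read 81–83 mm at all nine points checked, which is flat (83 mm nominal).
- **Hasp:** the red tab read 81 mm high, so it is flat, with the staple through the slot.
- **Pin:** the front face of the yellow block was at case x ≈ 0 and the rod tip at x ≈ 69–70 mm (70 is fully home). It met firm resistance at the end.
- **Orange jar:** it stood upright in the compartment when last seen, before the lid closed.
- **Other jars:** white and blue are where they started. The arm hid green from the top camera in the last check; the last wrist picture showed it standing, but I did not measure its position again.
- **Arm:** clear of everything at hand-in, with wrist force near zero.

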